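Set the grinder's angle stop and load its feed tray from a tightly packed rack

TASK

Get the belt grinder ready for the next batch: on its angle stop, turn the black dial counter-clockwise until the orange pointer reaches the yellow mark or a little beyond, then come back clockwise to rest on the red mark, so that the slack is taken up and the white hand of the stop arm lies on red too. Also lay every capped square tube from the blue rack flat in its own pocket of the green feed tray; they are packed too tightly for fingers, so nudge each sideways out of its lane before grasping it. Leave the other things on the bench where they are.

Things in the scene. Friction and masses are not known exactly. Their poses are not given: they have to be found in the camera images.
- blank0: one square steel tube with black end caps, closed at the ends, 45 x 45 mm section and 120 mm long, about 0.4 kg. Origin at its centre, own y along its length; all four long faces are alike. It starts in a lane of the blue rack, resting on the bench. 3 or 4 of the four tubes are there; the rest are absent (None).
- blank1: one square steel tube with black end caps, closed at the ends, 45 x 45 mm section and 120 mm long, about 0.4 kg. Origin at its centre, own y along its length; all four long faces are alike. It starts in a lane of the blue rack, resting on the bench. 3 or 4 of the four tubes are there; the rest are absent (None).
- blank2: one square steel tube with black end caps, closed at the ends, 45 x 45 mm section and 120 mm long, about 0.4 kg. Origin at its centre, own y along its length; all four long faces are alike. It starts in a lane of the blue rack, resting on the bench. 3 or 4 of the four tubes are there; the rest are absent (None).
- blank3: one square steel tube with black end caps, closed at the ends, 45 x 45 mm section and 120 mm long, about 0.4 kg. Origin at its centre, own y along its length; all four long faces are alike. It starts in a lane of the blue rack, resting on the bench. 3 or 4 of the four tubes are there; the rest are absent (None).
- rack: blue stock rack, fixed: five upright dividers 3 mm thick, 120 mm long (own y), 40 mm high, at own x = -100, -50, 0, 50, 100 mm, forming four lanes 47 mm wide along its y. Origin at the centre of the underside. Lanes are open at both ends and above and have no floor: tubes start centred, flush with the ends, and slide on the bench. Closed fingers can follow a tube into its lane and push it out either way.
- tray: green feed tray, fixed, 318 (x) x 150 (y) mm, floor 6 mm thick, four black-lined pockets side by side along its x, each 57 mm (x) by 134 mm (y) between ridges whose tops are 16 mm above the bench. A tube lies in a pocket along the tray's y, its centre then 28.5 mm above the bench. Tray and angle stop may change sides, left or right of the robot. Origin: centre of the underside.
- pocket0 (a point): centre of the floor of pocket 0 of the green tray
- pocket1 (a point): centre of the floor of pocket 1 of the green tray
- pocket2 (a point): centre of the floor of pocket 2 of the green tray
- pocket3 (a point): centre of the floor of pocket 3 of the green tray
- stop_base: angle stop of the grinder: round grey fixed base, 180 mm across, 30 mm high; origin at the centre of the underside, on the axis of dial and arm. The red line lies along its +x, the yellow one 0.6 rad counter-clockwise of it seen from above. The stop arm on it has a white hand 66 mm long, and opposite it a wider steel tail with an upright plate 110 mm out, up to 60 mm above the bench.
- stop_arm (a joint): angle (rad) of the steel stop arm under the dial, counter-clockwise from above positive, 0 = its white hand on the red line; range -1.3 to 0.9, starts at -1.0 to -0.75, stays where left. Only the dial moves it, with 0.3 rad slack: turned counter-clockwise, the pointer runs 0.3 rad ahead of the hand and then drags it; turned clockwise it takes back the slack, then pushes the arm with pointer and hand in line.
- dial_grip (a point): point on the dial's axis at gripping height, 85 mm above the bench: in the dial's grip bar, 64 mm long, 16 mm thick, standing 62 to 94 mm above the bench on a black disc 76 mm across. The bar lies along the line from axis to pointer and turns with it (own x points to the pointer). Pinch it across its thickness from above and turn; about 0.15 N m.
- pointer (a point): outer end of the dial's orange pointer, 65 mm from the axis, 56 mm above the bench; it starts 0.4 to 0.8 rad clockwise of the red mark
- red_mark (a point): point on the red line, 65 mm from the axis at the pointer's height: the setting
- yellow_mark (a point): point on the yellow line, 65 mm from the axis at the pointer's height: turn at least this far before coming back
- sanding_block: bystander: yellow sanding block 60 x 100 x 28 mm, origin at the centre of its underside
- screw_carton: bystander: cardboard carton 80 x 120 x 50 mm, origin at the centre of its underside
- grease_tin: bystander: round tin, 80 mm across and 80 mm high, origin at the centre of its underside
Mind the look-alikes: they are no part of the job. What is shaped like the blank1 but purple is not meant.

How it is judged:
By the outcome, as a careful person would: the job done as asked, in the order asked, and still so for the second after the job is handed in, with the robot touching nothing.
Of blank0, blank1, blank2, blank3 only 3 to 4 are there at a start; the rules pass over those that are not, and their reading is None.
At some moment in a run one of blank0, blank1, blank2, blank3 may be knocked a few centimetres aside while the robot is not near it.
Once in a run the grip may slacken for a moment while it holds something.
It also fails if it takes over 210 s, if anything falls off the work surface, if the arm or the gripper's body presses on something with over 40 N, if the wrist force passes 120 N, or if a joint passes its speed limit or range.

ROBOT

A 6-joint arm with a two-finger parallel gripper is mounted at the origin on the work surface. World frame = base frame: x ahead of the robot, y to its left, z up, the work surface at z = 0. Lengths are in mm, angles in rad, forces in N, time in s.
With the tool pointing down it reaches from about 350 to 975 mm from the base axis. Payload 7.1 kg.
Tool frame: the origin (TCP) lies between the finger pads; the fingertips stand 19 mm ahead of it and the grasp point (between the pads) is the TCP (ctrl.tcp_to_tips is the distance from the TCP to the fingertips, in mm); z points along the fingers, y is the line along which they close (so a half turn about z gives the same grasp; the last joint's range is limited). The gripper opens to 88 mm and grips with 3 to 60 N. Pads are 20 mm wide; open, the fingers measure 115 mm over their backs; the gripper's body (75 mm by 178 mm) begins 61 mm behind the grasp point.
Start: joints at [1.298, 0.423, 1.63, -0, 1.089, -0.019], TCP at [156.896, 604.97, 211.675] pointing down, gripper open.
Joint ranges: [-3, 3], [-0.9, 2.11], [0.09, 2.58], [-1.31, 4.45], [0.11, 2.69], [-2.54, 2.54]. Speed limits (rad/s): [2.39, 2.39, 3.01, 3.14, 3.14, 3.14].

INTERFACE

Orientations are given as a rotation vector (axis times angle).
In Python, from workcell import status, optics, ctrl gives the robot as it stands. The module is installed in compiled form; this text tells all that it offers.
- The arm moves only by the shell command python3 -m inch 'ROWS'. ROWS is JSON, a list that holds one entry, the list of rows, each a list of 7 numbers: the shift along the tool's x, y, z in mm, then the turn, a rotation vector about the tool's x, y, z in rad, then the opening in per cent of the stroke, from 0 (shut) to 100 (fully open). A call has 1 to 20 rows; each row is the pose to reach, as a shift and turn from the pose commanded when the call began, along the tool's axes at that moment; what a row does not reach only later rows make up. A row lasts 1/10 s, in which the tool goes at most 50 mm and 8.59 degrees, less where a joint would pass 70% of its speed; a pose out of reach is approached as far as the arm can. A call with a gripper value outside its range is refused whole. The fingers move at their own pace and stop on an object; the grip force is fixed at half the most. Time passes only in rows, so rows that repeat a pose let the fingers close. It gives the time, the measured TCP pose, the force, the opening and the grip force at its end, in the units of the state.
- status.get_obs(): the state, without advancing time (a new reading comes with each control period).
- optics.get_image(name): name is "scene" or "top" or "wrist"; returns a dict with "frame" (400x640x3 uint8, red, green, blue), "fx", "fy", "cx", "cy" (pixels), "rvec" (rotation vector, rad) and "tvec" (3), from world to camera coordinates, as OpenCV has them; the wrist camera has in their place "hand_eye" (4x4, takes a point from camera to tool coordinates, whose origin is the TCP and whose axes are the flange's). Camera axes: x right, y down, z forward; pixel columns grow to the right and rows downward; lengths in mm; the calibration is good to about 2 mm. A picture is of the moment at which its call begins: read the wrist's pose just before it. There is no depth.
- ctrl.close_job(): hands the job in; it is judged then, once.
The state is a dict: "t": time; "qpos": joint angles; "qvel": joint speeds; "joint_torque": joint torques, N m; "ee_pos": TCP position; "orientation": TCP orientation; "ft_force": force on the tool from outside, world axes, zero at the start; "moment": the same for the moment, N m; "width": finger opening in mm; "grasp_force": force on a finger pad.
Only numpy, scipy, OpenCV 4.12 (cv2) and the standard library are available. Lean on these libraries where they do the work, as an engineer would, in place of code of your own. Each camera call takes 0.05 s, during which the arm holds its last target. There are 200 camera calls.

## Working session

There is one attempt and no reset: what is moved stays moved. The work goes in short steps, Python scripts to look and compute and a shell command to move; the robot and the scene stay as the last step left them, time stands still between calls to the robot, and variables do not carry over. Pictures are saved under pics/ and viewed, at most 14 in all, crops included, and the job is handed in when it is done.

```bash
mkdir -p pics; cat > h.py <<'E'
import numpy as np, cv2
from scipy.spatial.transform import Rotation as R
from workcell import status, optics, ctrl
def grab(n,f,crop=None,s=1):
    o=status.get_obs(); d=optics.get_image(n); im=d["frame"][:,:,::-1]
    if crop: x0,y0,x1,y1=crop; im=im[y0:y1,x0:x1]
    if s!=1: im=cv2.resize(im,None,fx=s,fy=s,interpolation=cv2.INTER_CUBIC)
    cv2.imwrite("pics/"+f,im); d["obs"]=o; return d
def ray(d,u,v):
    c=np.array([(u-d["cx"])/d["fx"],(v-d["cy"])/d["fy"],1.])
    if "hand_eye" in d:
        o=d["obs"]; M=np.eye(4); M[:3,:3]=R.from_rotvec(o["orientation"]).as_matrix(); M[:3,3]=o["ee_pos"]; M=M@np.array(d["hand_eye"])
        return M[:3,3],M[:3,:3]@c
    r=R.from_rotvec(np.ravel(d["rvec"])).as_matrix(); return -r.T@np.ravel(d["tvec"]), r.T@c
def at(d,u,v,z):
    o,k=ray(d,u,v); return (o+k*(z-o[2])/k[2]).round(1)
def st():
    o=status.get_obs(); m=R.from_rotvec(o["orientation"]).as_matrix()
    print("t",round(o["t"],2),"p",np.round(o["ee_pos"],1),"x",m[:,0].round(3),"y",m[:,1].round(3),"z",m[:,2].round(3),"F",np.round(o["ft_force"],1),"w",round(o["width"],1),"g",np.round(o["grasp_force"],1),"q",np.round(o["qpos"],2))
E
python3 - <<'E'
from h import *
st()
import pickle
d=grab("top","top0.png",s=1.25); pickle.dump(d,open("top0.pkl","wb"))
d=grab("scene","sc0.png"); pickle.dump(d,open("sc0.pkl","wb"))
E
```

```text
t 0.0 p [156.7 604.4 210.9] x [-0.968  0.251  0.   ] y [ 0.251  0.968 -0.002] z [-0.    -0.001 -1.   ] F [-0.9  0.1  0.3] w 88.0 g 0.0 q [ 1.3   0.42  1.63 -0.    1.09 -0.02]
```

View pics/top0.png

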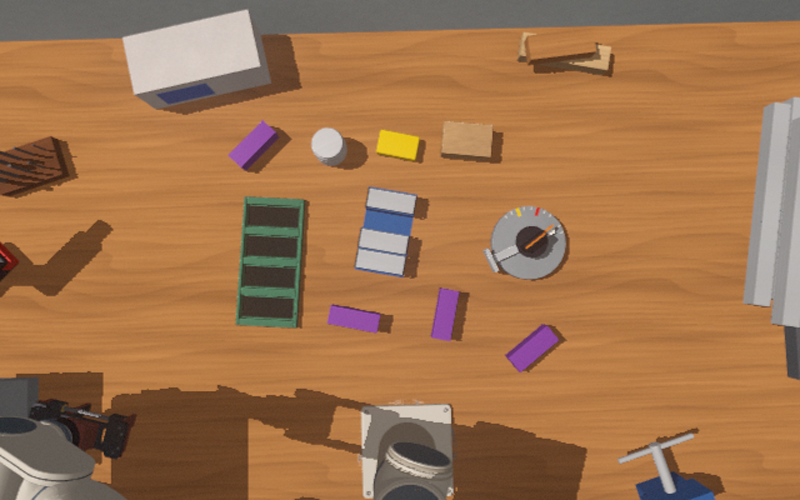

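View pics/sc0.png

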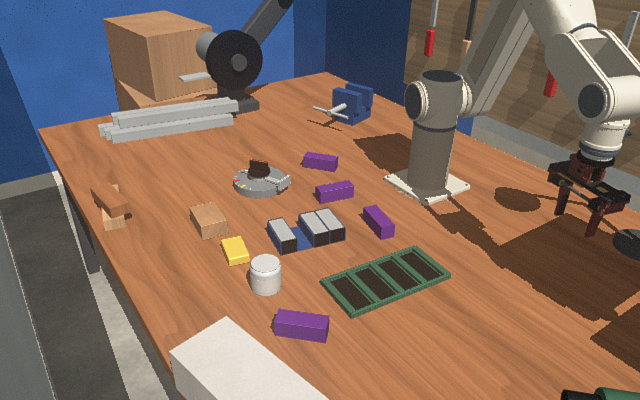

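The top view shows three grey tubes in the blue rack at (391,201), (384,241) and (381,263), with one lane empty at (388,220). The look-alikes are purple, at (254,145), (354,318), (446,314) and (532,348); I choose the grey ones in the rack. The tray is at (271,262) and the stop at (529,242). Next is a close crop to check.

```bash
python3 - <<'E'
from h import *
import pickle
d=pickle.load(open("top0.pkl","rb")); im=d["frame"][:,:,::-1][140:280,185:465]
im=cv2.resize(im,(800,400),interpolation=cv2.INTER_CUBIC); cv2.imwrite("pics/c0.png",im)
E
```

```text
(no output)
```

View pics/c0.png

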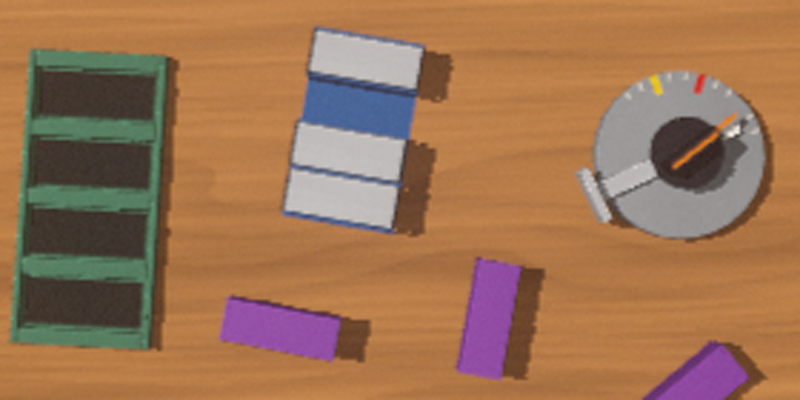

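```bash
python3 - <<'E'
from h import *
import pickle
d=pickle.load(open("top0.pkl","rb")); s=800/280
f=lambda u,v,z: at(d,185+u/s,140+v/s,z)
def box(n,c,z):
    P=np.array([f(u,v,z) for u,v in c]); a=(P[1]+P[2]-P[0]-P[3])/2; b=(P[3]+P[2]-P[0]-P[1])/2
    print(n,P.mean(0).round(1),"a",np.hypot(*a[:2]).round(),np.degrees(np.arctan2(a[1],a[0])).round(1),"b",np.hypot(*b[:2]).round(),np.degrees(np.arctan2(b[1],b[0])).round(1))
box("tray",[(32,50),(167,57),(150,348),(12,342)],16)
box("A",[(316,28),(424,45),(417,90),(309,73)],45)
box("C",[(298,122),(405,140),(401,182),(292,164)],45)
box("D",[(290,168),(400,185),(394,230),(284,212)],45)
box("pur1",[(230,296),(341,317),(333,361),(221,340)],45)
box("pur2",[(477,258),(521,262),(501,380),(457,374)],45)
c=f(680,155,30);print("base",c, f(690,153,70))
for n,u,v,z in[("red",700,83,30),("yel",656,85,30),("ptr",736,115,56),("hand",745,129,36),("plate",595,195,60)]:
    p=f(u,v,z);k=p-c;print(n,p,np.hypot(*k[:2]),np.arctan2(k[1],k[0]))
for n,u,v,z in [("tin",329,138,80),("blk",398,142,28),("carton",467,139,50)]: print(n,at(d,u/1.25,v/1.25,z))
print(at(d,320,200,0),ray(d,320,200)[0])
E
```

```text
tray [467.8 320.5  16. ] a 147.0 -94.3 b 314.0 175.6
A [606.4  19.2  45. ] a 116.0 -100.6 b 49.0 169.7
C [508.2  40.2  45. ] a 116.0 -101.0 b 45.0 171.8
D [459.   48.8  45. ] a 117.0 -100.6 b 47.0 170.9
pur1 [325.  115.8  45. ] a 119.0 -102.2 b 47.0 167.7
pur2 [ 329.7 -101.8   45. ] a 46.0 -98.1 b 124.0 168.4
base [ 496.4 -312.4   30. ] [ 495.8 -313.1   70. ]
red [ 573. -337.   30.] 80.45321621911708 -0.31074470948427485
yel [ 572.1 -289.8   30. ] 79.00158226263576 0.2901231386245291
ptr [ 535.2 -366.5   56. ] 66.57514551242083 -0.948626116790248
hand [ 521.8 -381.2   36. ] 73.33893917967454 -1.2171325383963745
plate [ 455.3 -214.9   60. ] 105.80860078462428 1.9697313704299266
tin [755.3 163.4  80. ]
blk [ 7.546e+02 -4.000e-01  2.800e+01]
carton [ 751.8 -168.    50. ]
[488.9   1.9   0. ] [ 417.68343824    7.46773018 1345.12710813]
```

```bash
cat >> h.py <<'E'
def to(x,y,z,deg):
    "shift in tool axes and turn about tool z to reach the world target with tool x at deg"
    o=status.get_obs(); r=R.from_rotvec(o["orientation"]); m=r.as_matrix()
    s=m.T@(np.array([x,y,z])-o["ee_pos"]); a=np.degrees(np.arctan2(m[1,0],m[0,0]))
    D=np.radians(deg); w=np.array([[np.cos(D),np.sin(D),0],[np.sin(D),-np.cos(D),0],[0,0,-1]]).T
    t=R.from_matrix(m.T@w.T).as_rotvec() if False else R.from_matrix(m.T@np.column_stack([[np.cos(D),np.sin(D),0],[np.sin(D),-np.cos(D),0],[0,0,-1]])).as_rotvec()
    print("to",s.round(1),"turn",t.round(3),"xdeg now",a.round(1))
E
sed -i 's/^    D=np.radians(deg); w=.*/    D=np.radians(deg)/; s/t=R.from_matrix(m.T@w.T).as_rotvec() if False else /t=/' h.py
python3 -m inch '[[[-427,-358,0,0,0,1.92,100],[-427,-358,0,0,0,1.92,100],[-427,-358,0,0,0,1.92,100],[-427,-358,0,0,0,1.92,100],[-427,-358,0,0,0,1.92,100],[-427,-358,0,0,0,1.92,100],[-427,-358,0,0,0,1.92,100],[-427,-358,0,0,0,1.92,100],[-427,-358,0,0,0,1.92,100],[-427,-358,0,0,0,1.92,100],[-427,-358,0,0,0,1.92,100],[-427,-358,0,0,0,1.92,100],[-427,-358,0,0,0,1.92,100],[-427,-358,0,0,0,1.92,100],[-427,-358,0,0,0,1.92,100],[-427,-358,0,0,0,1.92,100],[-427,-358,0,0,0,1.92,100],[-427,-358,0,0,0,1.92,100]]]'
python3 -c "
from h import *
st(); to(496,-312.5,220,-54.4)"
```

```text
t: 1.9
ee_pos: [480.2, 151.6, 211.7]
orientation: [-2.78, -1.464, -0.0]
ft_force: [0.1, 0.5, 0.1]
width: 88.0
grasp_force: 0.0
t 1.9 p [480.2 151.6 211.7] x [0.566 0.825 0.   ] y [ 0.825 -0.566 -0.   ] z [-0.  0. -1.] F [0.1 0.5 0.1] w 88.0 g 0.0 q [0.28 0.24 1.89 0.   1.   0.88]
to [-373.7  275.6   -8.3] turn [-0.     0.     1.919] xdeg now 55.5
```

```bash
python3 -m inch '[[[-374,276,-8,0,0,1.92,60],[-374,276,-8,0,0,1.92,60],[-374,276,-8,0,0,1.92,60],[-374,276,-8,0,0,1.92,60],[-374,276,-8,0,0,1.92,60],[-374,276,-8,0,0,1.92,60],[-374,276,-8,0,0,1.92,60],[-374,276,-8,0,0,1.92,60],[-374,276,-8,0,0,1.92,60],[-374,276,-8,0,0,1.92,60],[-374,276,-8,0,0,1.92,60],[-374,276,-8,0,0,1.92,60],[-374,276,-8,0,0,1.92,60],[-374,276,-8,0,0,1.92,60],[-374,276,-8,0,0,1.92,60],[-374,276,-8,0,0,1.92,60],[-374,276,-8,0,0,1.92,60],[-374,276,-8,0,0,1.92,60]]]'
python3 -c "
from h import *
import pickle
st(); d=grab('wrist','w1.png'); pickle.dump(d,open('w1.pkl','wb'))"
```

```text
t: 3.7
ee_pos: [495.6, -313.3, 219.7]
orientation: [2.793, -1.438, 0.0]
ft_force: [0.1, 0.6, 0.4]
width: 52.4
grasp_force: 0.0
t 3.7 p [ 495.6 -313.3  219.7] x [ 0.581 -0.814  0.   ] y [-0.814 -0.581 -0.   ] z [ 0. -0. -1.] F [0.1 0.6 0.4] w 52.4 g 0.0 q [-0.58  0.36  1.71 -0.    1.07  1.94]
```

View pics/w1.png

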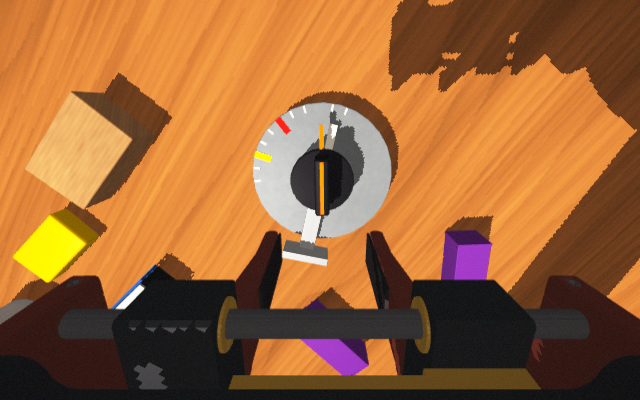

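The wrist view shows the bar from (321,162) to (322,214), the pointer tip at (322,124), the red mark at (283,126), the yellow mark at (263,157) and the base disc centred near (322,170).

```bash
python3 -c "
from h import *
import pickle
d=pickle.load(open('w1.pkl','rb'))
a=at(d,321,162,94);b=at(d,322,214,94);c=(a+b)/2
print(a,b,c,np.degrees(np.arctan2(*(a-b)[1::-1])))
p=at(d,322,124,56);B=at(d,322,170,30);print(p,B)
for n,q in [('ptr',p),('red',at(d,283,126,30)),('yel',at(d,263,157,30)),('hand',at(d,334,130,36))]:
  for C in (c,B):
    k=q-C;print(n,np.hypot(*k[:2]),np.degrees(np.arctan2(k[1],k[0])))
to(c[0],c[1],85,-54.4)
"
```

```text
[ 513.8 -334.4   94. ] [ 479.2 -287.6   94. ] [ 496.5 -311.    94. ] -53.523881580242815
[ 534.1 -364.5   56. ] [ 500.2 -316.6   30. ]
ptr 65.39120736001135 -54.900308079943144
ptr 58.68236532383472 -54.71202489599453
red 77.6611228350453 -16.918306951080815
red 72.61790412838968 -13.538697435205862
yel 77.92060061370167 18.01639943737504
yel 76.40844194197398 22.873665190626735
hand 59.13104091760943 -68.99031596583998
hand 52.5966728985779 -70.56600775559305
to [ -1.3  -2.1 134.7] turn [-0.    -0.    -0.002] xdeg now -54.5
```

```bash
python3 -m inch '[[[-0.7,-1.5,40,0,0,0,60],[-0.7,-1.5,80,0,0,0,60],[-0.7,-1.5,110,0,0,0,60],[-0.7,-1.5,125,0,0,0,60],[-0.7,-1.5,134,0,0,0,60],[-0.7,-1.5,134,0,0,0,60],[-0.7,-1.5,134,0,0,0,0],[-0.7,-1.5,134,0,0,0,0],[-0.7,-1.5,134,0,0,0,0],[-0.7,-1.5,134,0,0,0,0],[-0.7,-1.5,134,0,0,0,0],[-0.7,-1.5,134,0,0,0,0]]]'
python3 -c "
from h import *
st()"
```

```text
t: 4.95
ee_pos: [496.4, -311.9, 85.9]
orientation: [2.792, -1.44, 0.0]
ft_force: [0.3, -0.2, -0.9]
width: 8.1
grasp_force: 0.0
t 4.95 p [ 496.4 -311.9   85.9] x [ 0.58  -0.815  0.   ] y [-0.815 -0.58  -0.   ] z [ 0. -0. -1.] F [ 0.3 -0.2 -0.9] w 8.1 g 0.0 q [-0.58  0.54  1.79  0.    0.81  1.94]
```

```bash
python3 -m inch '[[[0,0,0,0,0,0,0],[0,0,0,0,0,0,0]]]'
python3 -c "
from h import *
grab('wrist','w2.png')"
```

```text
t: 5.15
ee_pos: [496.3, -311.9, 85.6]
orientation: [-2.792, 1.44, 0.0]
ft_force: [0.6, 0.2, 0.0]
width: 0.4
grasp_force: 0.0
```

View pics/w2.png

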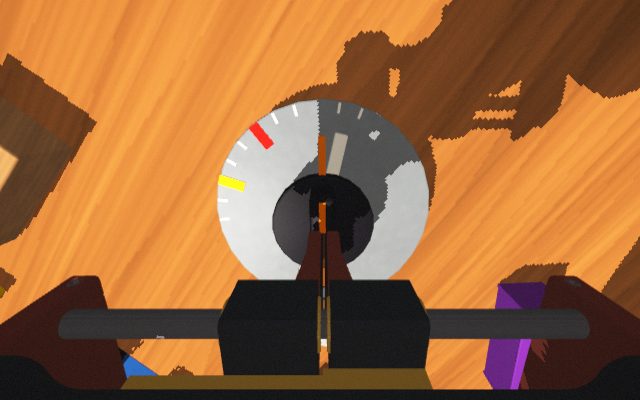

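```bash
python3 -c "
from h import *
st()
d=optics.get_image('wrist');H=np.array(d['hand_eye']);print(H.round(3),d['fx'],d['cx'],d['cy'])
K=np.linalg.inv(H)
for p in [(0,0,0),(0,0,19),(32,0,-9),(-32,0,-9),(32,0,23),(65,0,29)]:
  c=K@np.array([*p,1.]);print(p,d['cx']+d['fx']*c[0]/c[2],d['cy']+d['fy']*c[1]/c[2])
d['obs']=status.get_obs()
print(at(d,322,203,94),at(d,322,137,56))
grab('scene','s2.png',(200,120,330,220),5)
"
```

```text
t 5.2 p [ 496.3 -311.9   85.6] x [ 0.58  -0.815 -0.   ] y [-0.815 -0.58   0.   ] z [-0.  0. -1.] F [-0.5 -0.1  0.6] w 0.5 g 0.0 q [-0.58  0.54  1.79 -0.    0.81  1.94]
[[-0.0000e+00 -9.5300e-01 -3.0400e-01  8.3803e+01]
 [ 1.0000e+00 -0.0000e+00 -0.0000e+00 -1.4000e-02]
 [-0.0000e+00 -3.0400e-01  9.5300e-01 -1.7288e+02]
 [ 0.0000e+00  0.0000e+00  0.0000e+00  1.0000e+00]] 288.25188896670375 323.4092305256371 197.78469108871852
(0, 0, 0) 323.4450108507666 239.0699693340054
(0, 0, 19) 323.4406756894788 227.48286342876773
(32, 0, -9) 323.4381356164025 196.93503357273957
(-32, 0, -9) 323.45565706234345 288.8665166238839
(32, 0, 23) 323.4316562330427 183.1958810732606
(65, 0, 29) 323.42154408892117 134.4628377511931
[ 513.3 -334.1   94. ] [ 533.8 -362.8   56. ]
```

View pics/s2.png

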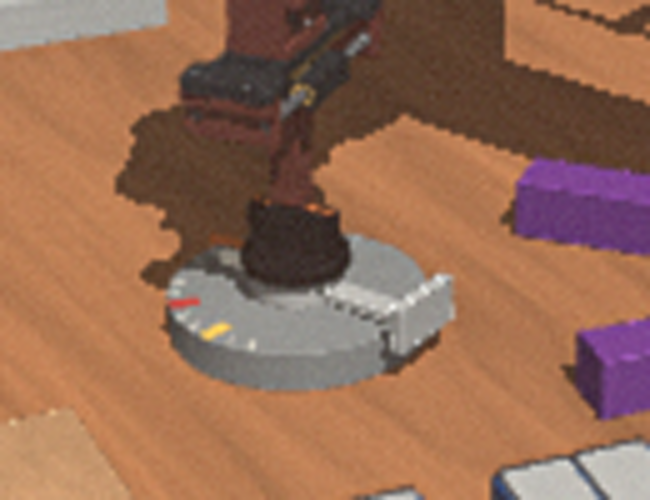

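```bash
python3 -c "
from h import *
print(ctrl.tcp_to_tips)
d=optics.get_image('wrist');K=np.linalg.inv(np.array(d['hand_eye']))
for p in [(10,8,19),(10,13,19),(10,8,-9),(10,8,-30)]:
  c=K@np.array([*p,1.]);print(p,d['cx']+d['fx']*c[0]/c[2],d['cy']+d['fy']*c[1]/c[2])
grab('wrist','w3.png',(260,170,390,260),5)
"
```

```text
19.0
(10, 8, 19) 334.6740199241749 214.54150667386637
(10, 13, 19) 341.6964407939222 214.53999554314646
(10, 8, -9) 336.35879743998913 230.79492445819767
(10, 8, -30) 337.9943608562985 246.57356304312506
```

View pics/w3.png

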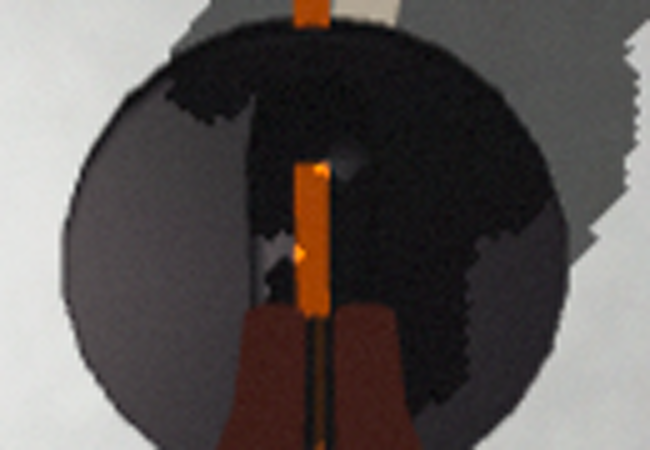

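```bash
python3 -c "
from h import *
d=optics.get_image('scene')
for p in [(496.3,-312,66.6),(496.3,-312,85.6),(496.3,-312,94),(496.3,-312,110),(533,-363,56),(513.5,-334,94),(479,-288,94)]:
  k=np.array([[d['fx'],0,d['cx']],[0,d['fy'],d['cy']],[0,0,1]])
  u=cv2.projectPoints(np.array([p]),np.array(d['rvec'],float),np.array(d['tvec'],float),k,None)[0].ravel();print(p,u.round(1),((u-[200,120])*5).round())
"; python3 -m inch '[[[0,0,0,0,0,0,40],[0,0,0,0,0,0,40],[0,0,0,0,0,0,40],[0,0,0,0,0,0,40],[0,0,0,0,0,0,40],[0,0,0,0,0,0,40]]]'
```

```text
(496.3, -312, 66.6) [258.7 167.6] [293. 238.]
(496.3, -312, 85.6) [258.4 162.6] [292. 213.]
(496.3, -312, 94) [258.3 160.4] [291. 202.]
(496.3, -312, 110) [258.1 156.2] [290. 181.]
t: 6.05
ee_pos: [496.3, -311.9, 85.7]
orientation: [2.792, -1.44, 0.0]
ft_force: [-0.2, -1.2, -0.3]
width: 35.2
grasp_force: 0.0Traceback (most recent call last):
  File "<string>", line 6, in <module>
    u=cv2.projectPoints(np.array([p]),np.array(d['rvec'],float),np.array(d['tvec'],float),k,None)[0].ravel();print(p,u.round(1),((u-[200,120])*5).round())
      ~~~~~~~~~~~~~~~~~^^^^^^^^^^^^^^^^^^^^^^^^^^^^^^^^^^^^^^^^^^^^^^^^^^^^^^^^^^^^^^^^^^^^^^^^^^
cv2.error: OpenCV(4.12.0) /io/opencv/modules/calib3d/src/calibration_base.cpp:1490: error: (-215:Assertion failed) npoints >= 0 && (depth == CV_32F || depth == CV_64F) in function 'projectPoints'
```

The scene crop shows the closed fingertips ending at the bar's top, about z = 94, so the tips sit roughly 27 mm higher than nominal. I'll lower in small steps and watch the force.

```bash
python3 -m inch '[[[0,0,4,0,0,0,40],[0,0,8,0,0,0,40],[0,0,12,0,0,0,40],[0,0,15,0,0,0,40]]]'; python3 -m inch '[[[0,0,3,0,0,0,40],[0,0,6,0,0,0,40],[0,0,9,0,0,0,40]]]'
python3 -m inch '[[[0,0,0,0,0,0,0],[0,0,0,0,0,0,0],[0,0,0,0,0,0,0],[0,0,0,0,0,0,0],[0,0,0,0,0,0,0],[0,0,0,0,0,0,0]]]'; python3 -c "
from h import *
grab('wrist','w4.png',(260,170,390,260),5)"
```

```text
t: 6.45
ee_pos: [496.1, -311.7, 70.0]
orientation: [-2.792, 1.44, 0.001]
ft_force: [0.5, 0.5, -0.3]
width: 35.1
grasp_force: 0.0
t: 6.75
ee_pos: [496.4, -311.9, 61.4]
orientation: [2.792, -1.44, -0.0]
ft_force: [-0.4, 0.8, 0.6]
width: 35.0
grasp_force: 0.0
t: 7.35
ee_pos: [496.9, -311.7, 61.8]
orientation: [-2.792, 1.44, -0.001]
ft_force: [3.3, 3.5, -1.6]
width: 15.3
grasp_force: 30.0
```

View pics/w4.png

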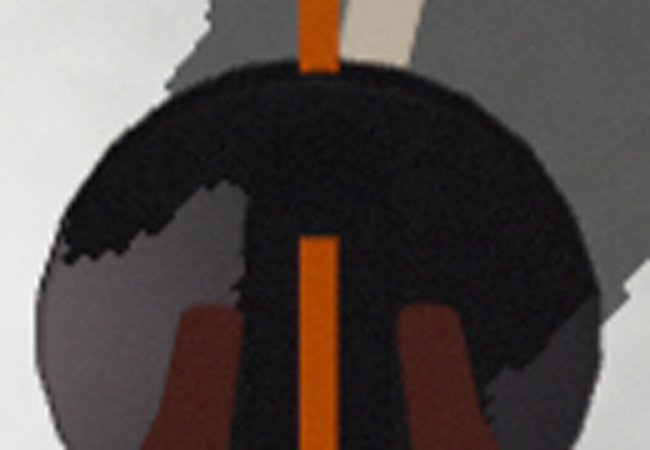

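The bar is gripped: width 15.3 mm, 30 N, with the orange line at (318,320) in the crop. Next I turn it counter-clockwise.

```bash
python3 -m inch '[[[0,0,0,0,0,-0.06,0],[0,0,0,0,0,-0.12,0],[0,0,0,0,0,-0.18,0],[0,0,0,0,0,-0.25,0],[0,0,0,0,0,-0.32,0],[0,0,0,0,0,-0.39,0],[0,0,0,0,0,-0.46,0],[0,0,0,0,0,-0.53,0],[0,0,0,0,0,-0.6,0],[0,0,0,0,0,-0.67,0],[0,0,0,0,0,-0.7,0]]]'; python3 -m inch '[[[0,0,0,0,0,-0.07,0],[0,0,0,0,0,-0.14,0],[0,0,0,0,0,-0.21,0],[0,0,0,0,0,-0.28,0],[0,0,0,0,0,-0.35,0],[0,0,0,0,0,-0.42,0],[0,0,0,0,0,-0.49,0],[0,0,0,0,0,-0.56,0],[0,0,0,0,0,-0.62,0],[0,0,0,0,0,-0.65,0],[0,0,0,0,0,-0.66,0],[0,0,0,0,0,-0.66,0]]]'
python3 -c "
from h import *
import pickle
st();d=grab('wrist','w5.png',(190,80,450,290),3);pickle.dump(d,open('w5.pkl','wb'))"
```

```text
t: 8.5
ee_pos: [497.2, -311.5, 61.8]
orientation: [-3.117, 0.392, -0.002]
ft_force: [5.5, 4.4, -1.8]
width: 16.1
grasp_force: 30.0
t: 9.7
ee_pos: [497.2, -311.2, 61.8]
orientation: [-3.076, -0.636, -0.002]
ft_force: [4.1, 6.2, -1.5]
width: 16.0
grasp_force: 30.0
t 9.7 p [ 497.2 -311.2   61.8] x [0.918 0.396 0.001] y [ 0.396 -0.918 -0.   ] z [ 0.001  0.001 -1.   ] F [ 4.1  6.2 -1.5] w 16.0 g 30.0 q [-0.58  0.57  1.8   0.    0.77  0.58]
```

View pics/w5.png

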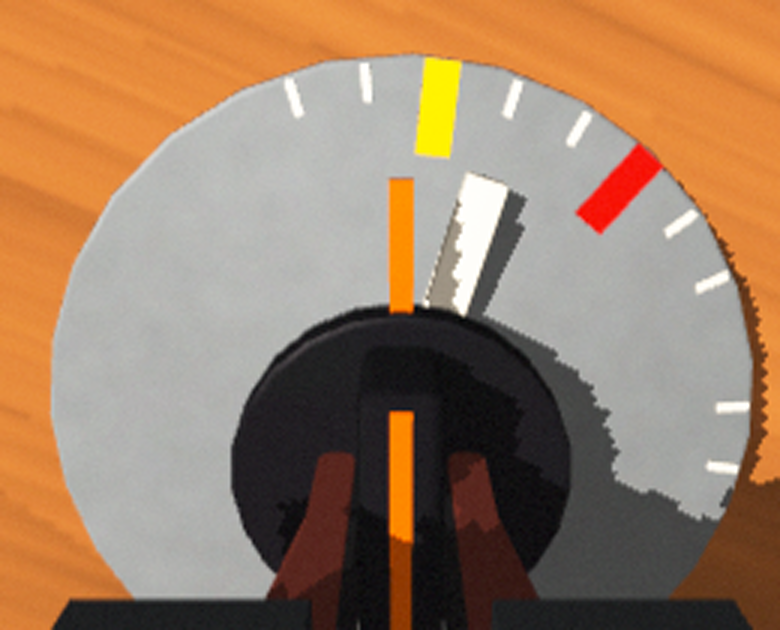

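```bash
python3 -c "
from h import *
import pickle
d=pickle.load(open('w5.pkl','rb'))
f=lambda u,v,z:at(d,190+u/3,80+v/3,z)
def ang(n,i,o,z):
  a=f(*i,z);b=f(*o,z);k=b-a;c=b-[496.5,-311.7,z];print(n,a,b,np.degrees(np.arctan2(k[1],k[0])).round(1),np.degrees(np.arctan2(c[1],c[0])).round(1),np.hypot(*c[:2]).round())
ang('red',(588,222),(650,153),30);ang('yel',(432,157),(442,59),30);ang('ptr',(401,312),(401,178),56);ang('hand',(445,310),(487,180),36)
a=f(51,400,30);b=f(753,400,30);print(a,b)
"
```

```text
red [ 561.8 -331.4   30. ] [ 581.8 -337.3   30. ] -16.4 -16.7 89.0
yel [ 561.  -291.3   30. ] [ 581.5 -284.7   30. ] 17.8 17.6 89.0
ptr [ 530.4 -296.7   56. ] [ 556.3 -285.5   56. ] 23.4 23.7 65.0
hand [ 530.1 -308.2   36. ] [ 561.6 -304.5   36. ] 6.7 6.3 65.0
[ 467.8 -227.3   30. ] [ 538.2 -390.3   30. ]
```

```bash
python3 -m inch '[[[0,0,0,0,0,0.06,0],[0,0,0,0,0,0.12,0],[0,0,0,0,0,0.18,0],[0,0,0,0,0,0.24,0],[0,0,0,0,0,0.3,0],[0,0,0,0,0,0.36,0],[0,0,0,0,0,0.42,0],[0,0,0,0,0,0.48,0],[0,0,0,0,0,0.54,0],[0,0,0,0,0,0.6,0],[0,0,0,0,0,0.64,0],[0,0,0,0,0,0.67,0],[0,0,0,0,0,0.69,0],[0,0,0,0,0,0.7,0],[0,0,0,0,0,0.7,0],[0,0,0,0,0,0.7,0]]]'
python3 -c "
from h import *
import pickle
st();d=grab('wrist','w6.png',(190,80,450,290),3);pickle.dump(d,open('w6.pkl','wb'))"
```

```text
t: 11.35
ee_pos: [497.1, -311.5, 61.8]
orientation: [-3.108, 0.457, -0.002]
ft_force: [5.4, 4.4, -1.4]
width: 15.8
grasp_force: 30.0
t 11.35 p [ 497.1 -311.5   61.8] x [ 0.958 -0.288  0.001] y [-0.288 -0.958 -0.001] z [ 0.001  0.    -1.   ] F [ 5.4  4.4 -1.4] w 15.8 g 30.0 q [-0.58  0.57  1.8   0.    0.77  1.28]
```

View pics/w6.png

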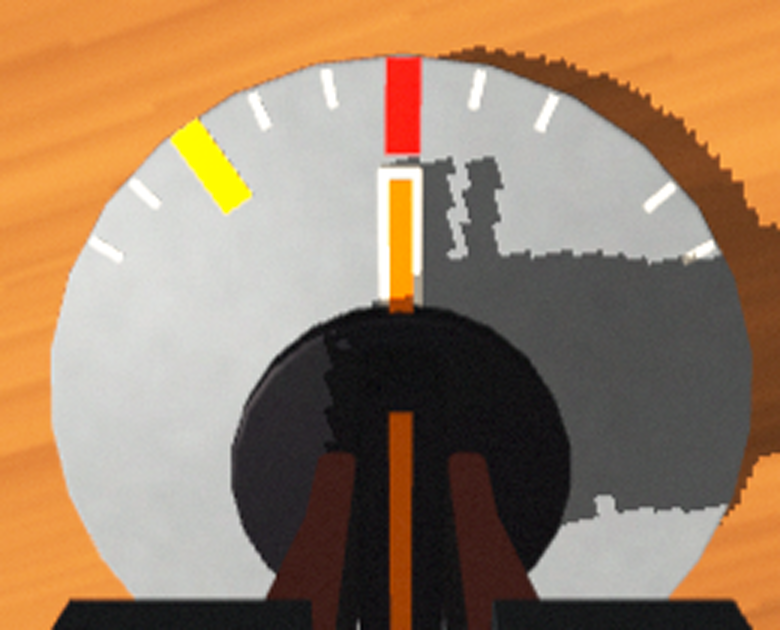

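Pointer (401), hand (400) and red line (403) are aligned. I release, rise and move to the near end of the front tube.

```bash
python3 -m inch '[[[0,0,0,0,0,0,40],[0,0,0,0,0,0,40],[0,0,0,0,0,0,40],[0,0,0,0,0,0,40],[0,0,0,0,0,0,40],[0,0,-20,0,0,0,40],[0,0,-50,0,0,0,40],[0,0,-90,0,0,0,0],[0,0,-110,0,0,0,0]]]'
python3 -c "
from h import *
import pickle
st(); to(442.4,-39.7,150,79.4)
d=grab('top','t2.png',(185,140,465,280),800/280);pickle.dump(d,open('t2.pkl','wb'))"
```

```text
t: 12.3
ee_pos: [497.4, -312.7, 174.7]
orientation: [3.107, -0.457, 0.005]
ft_force: [0.9, -0.3, 0.2]
width: 22.3
grasp_force: 0.0
t 12.3 p [ 497.4 -312.7  174.7] x [ 0.958 -0.288  0.003] y [-0.288 -0.958  0.001] z [ 0.003 -0.002 -1.   ] F [ 0.9 -0.3  0.2] w 22.3 g 0.0 q [-0.58  0.41  1.75 -0.    0.98  1.28]
to [-131.4 -245.6   24. ] turn [ 0.004 -0.002 -1.678] xdeg now -16.7
```

View pics/t2.png

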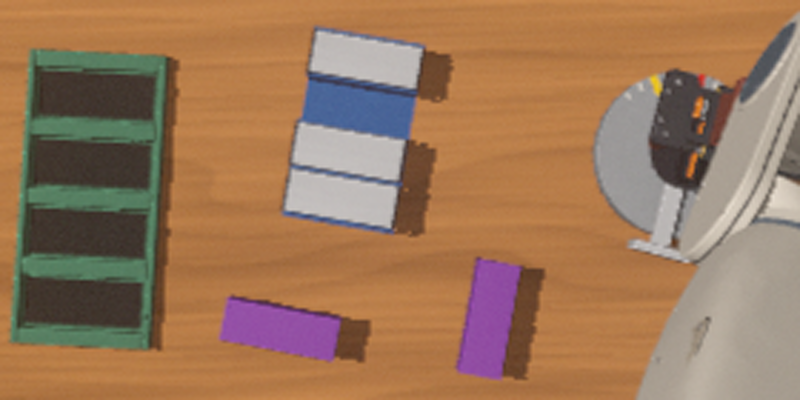

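The tubes sit as before in the rack and the arm is clear of the dial. Now to the push start point.

```bash
python3 -m inch '[[[-131,-246,24,0.004,-0.002,-1.678,0],[-131,-246,24,0.004,-0.002,-1.678,0],[-131,-246,24,0.004,-0.002,-1.678,0],[-131,-246,24,0.004,-0.002,-1.678,0],[-131,-246,24,0.004,-0.002,-1.678,0],[-131,-246,24,0.004,-0.002,-1.678,0],[-131,-246,24,0.004,-0.002,-1.678,0],[-131,-246,24,0.004,-0.002,-1.678,0],[-131,-246,24,0.004,-0.002,-1.678,0],[-131,-246,24,0.004,-0.002,-1.678,0],[-131,-246,24,0.004,-0.002,-1.678,0],[-131,-246,24,0.004,-0.002,-1.678,0],[-131,-246,24,0.004,-0.002,-1.678,0],[-131,-246,24,0.004,-0.002,-1.678,0],[-131,-246,24,0.004,-0.002,-1.678,0],[-131,-246,24,0.004,-0.002,-1.678,0]]]'
python3 -c "
from h import *
import pickle
st(); to(442.4,-39.7,30,79.4)
d=grab('wrist','w7.png');pickle.dump(d,open('w7.pkl','wb'))"
```

```text
t: 13.95
ee_pos: [441.8, -38.6, 147.7]
orientation: [-2.415, -2.003, 0.002]
ft_force: [0.8, -0.4, -0.4]
width: 0.9
grasp_force: 0.0
t 13.95 p [441.8 -38.6 147.7] x [0.185 0.983 0.001] y [ 0.983 -0.185 -0.004] z [-0.003  0.002 -1.   ] F [ 0.8 -0.4 -0.4] w 0.9 g 0.0 q [-0.12  0.26  2.07  0.    0.82  0.07]
to [ -1.1   1.2 117.6] turn [-0.004 -0.001 -0.001] xdeg now 79.3
```

View pics/w7.png

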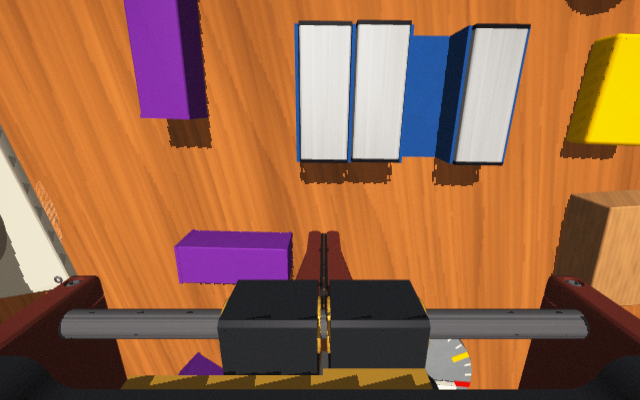

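The wrist view shows the tubes' near edges at rows 161–163: tube D u 300–349, C 351–400, A 453–505.

```bash
python3 -c "
from h import *
import pickle
d=pickle.load(open('w7.pkl','rb'))
v=np.array([.185,.983,0])
for n,c in [('D',[(300,162),(349,161),(301,24),(353,24)]),('C',[(351,161),(400,160),(359,23),(411,24)]),('A',[(453,163),(505,163),(474,26),(529,27)])]:
  P=np.array([at(d,*q,45) for q in c]); k=(P[2]+P[3]-P[0]-P[1])/2
  print(n,P.mean(0).round(1),'near',((P[0]+P[1])/2).round(1),np.hypot(*k[:2]).round(),np.degrees(np.arctan2(k[1],k[0])).round(1))
" ; python3 -m inch '[[[-1,1,40,0,0,0,0],[-1,1,80,0,0,0,0],[-1,1,115,0,0,0,0],[-1,1,118,0,0,0,0],[-1,1,121,0,0,0,0],[-1,1,121,0,0,0,0]]]'
```

```text
D [460.2  51.1  45. ] near [448.4  -6.1  45. ] 117.0 78.3
C [508.4  42.7  45. ] near [496.8 -14.2  45. ] 116.0 78.5
A [605.3  22.1  45. ] near [594.5 -35.   45. ] 116.0 79.3
t: 14.6
ee_pos: [443.1, -39.6, 27.6]
orientation: [-2.415, -2.005, 0.0]
ft_force: [0.2, -0.7, 0.2]
width: 0.5
grasp_force: 0.0
```

```bash
python3 -m inch '[[[0,0,2,0,0,0,0],[0,0,4,0,0,0,0],[0,0,6,0,0,0,0]]]' | grep -E 'ee_|ft_'; python3 -m inch '[[[0,0,1,0,0,0,0],[0,0,2,0,0,0,0],[0,0,3,0,0,0,0]]]'| grep -E 'ee_|ft_'; python3 -c "
from h import *
d=grab('scene','s3.png',(240,150,370,250),5)
k=np.array([[d['fx'],0,d['cx']],[0,d['fy'],d['cy']],[0,0,1]])
p=np.array(d['obs']['ee_pos'])
for z in (0,19,28,37,45): print(z,((cv2.projectPoints(np.array([[p[0],p[1],z]],float),np.array(d['rvec'],float),np.array(d['tvec'],float),k,None)[0].ravel()-[240,150])*5).round())
"
```

```text
ee_pos: [442.8, -39.6, 21.4]
ft_force: [-0.4, 0.1, -0.1]
ee_pos: [442.2, -39.5, 17.6]
ft_force: [0.6, 0.3, 0.8]
0 [382. 327.]
19 [382. 302.]
28 [382. 290.]
37 [383. 277.]
45 [383. 267.]
```

View pics/s3.png

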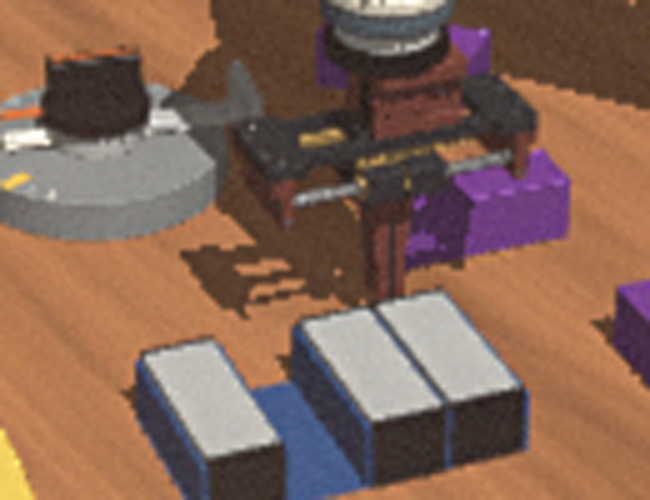

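```bash
python3 -m inch '[[[0,0,2,0,0,0,0],[0,0,4,0,0,0,0],[0,0,6,0,0,0,0],[0,0,8,0,0,0,0],[0,0,10,0,0,0,0]]]' | grep -E 'ee_|ft_'; python3 -m inch '[[[0,0,2,0,0,0,0],[0,0,4,0,0,0,0],[0,0,6,0,0,0,0],[0,0,8,0,0,0,0],[0,0,9,0,0,0,0]]]' | grep -E 'ee_|ft_'; 
```

```text
ee_pos: [442.1, -39.5, 7.5]
ft_force: [-0.3, 0.5, 0.2]
ee_pos: [442.0, -39.4, -1.5]
ft_force: [0.5, 0.0, 0.0]
```

```bash
for i in 1 2 3 4; do python3 -m inch '[[[0,0,1,0,0,0,0],[0,0,2,0,0,0,0]]]' | grep -E 'ee_|ft_'; done
```

```text
ee_pos: [442.1, -39.5, -3.4]
ft_force: [-0.1, -0.1, 0.6]
ee_pos: [442.1, -39.4, -5.4]
ft_force: [0.4, 0.3, -0.4]
ee_pos: [442.1, -39.4, -7.4]
ft_force: [-0.3, 0.0, 0.6]
ee_pos: [442.1, -39.4, -9.4]
ft_force: [-0.9, 0.1, 0.1]
```

```bash
python3 -m inch '[[[0,0,1,0,0,0,0],[0,0,1,0,0,0,0]]]' | grep -E 'ee_|ft_';python3 -m inch '[[[0,0,1,0,0,0,0],[0,0,1,0,0,0,0]]]' | grep -E 'ee_|ft_';python3 -c "
from h import *
import cv2
d=grab('wrist','w8.png',(250,120,400,270),4)"
```

```text
ee_pos: [441.9, -39.4, -10.5]
ft_force: [0.5, 0.4, 0.7]
ee_pos: [442.0, -39.4, -10.7]
ft_force: [-2.9, 0.6, 11.1]
```

View pics/w8.png

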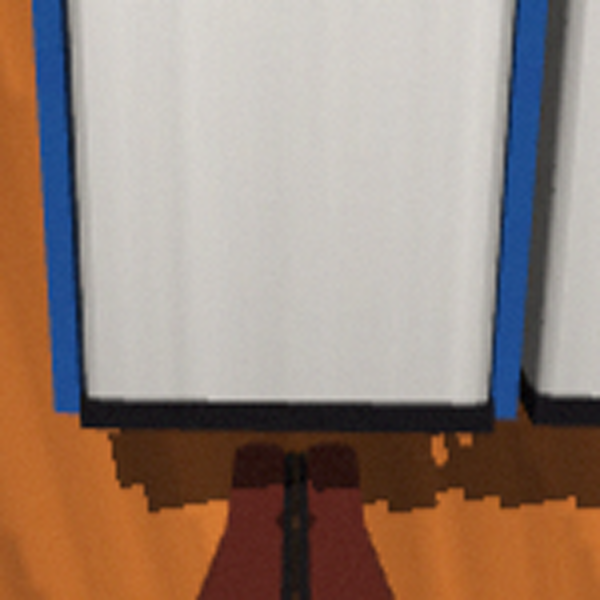

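The crop shows the closed fingertips at (296,460), centred on tube D's end with the bench under them. Contact came at TCP z = -10.7, so tip z = TCP z + 10.6. Now I push tube D out about 100 mm.

```bash
python3 -m inch '[[[0,0,-17,0,0,0,0],[0,0,-17,0,0,0,0],[8,0,-17,0,0,0,0],[16,0,-17,0,0,0,0],[24,0,-17,0,0,0,0],[32,0,-17,0,0,0,0],[40,0,-17,0,0,0,0],[48,0,-17,0,0,0,0],[56,0,-17,0,0,0,0],[64,0,-17,0,0,0,0],[72,0,-17,0,0,0,0]]]' | grep -E 'ee_|ft_'; python3 -m inch '[[[8,0,0,0,0,0,0],[16,0,0,0,0,0,0],[24,0,0,0,0,0,0],[32,0,0,0,0,0,0],[38,0,0,0,0,0,0],[44,0,0,0,0,0,0],[48,0,0,0,0,0,0],[50,0,0,0,0,0,0],[51,0,0,0,0,0,0],[51,0,0,0,0,0,0],[40,0,-30,0,0,0,0],[40,0,-70,0,0,0,100],[40,0,-110,0,0,0,100],[40,0,-140,0,0,0,100]]]' | grep -E 'ee_|ft_'
cat >> h.py <<'E'
def tubes(z=45,name="top"):
    "grey tube tops: centre, long axis in degrees, size (mm)"
    d=optics.get_image(name); d["obs"]=status.get_obs(); im=d["frame"]; hsv=cv2.cvtColor(im,cv2.COLOR_RGB2HSV)
    m=((hsv[...,1]<45)&(hsv[...,2]>130)).astype(np.uint8)
    for c in cv2.findContours(m,cv2.RETR_EXTERNAL,cv2.CHAIN_APPROX_NONE)[0]:
        if cv2.contourArea(c)<150: continue
        P=np.array([at(d,*q,z)[:2] for q in c[:,0,:]],np.float32); (ce,(w,h),a)=cv2.minAreaRect(P)
        if w<h: w,h,a=h,w,a+90
        if w<160 and h<100 and abs(ce[1])<560 and 200<ce[0]<900: print("tube",np.round(ce,1),"ang",round((a+90)%180-90,1),"size",round(w),round(h))
E
python3 -c "
from h import *
st();tubes();tubes(45,'wrist')"
```

```text
ee_pos: [455.4, 32.0, 5.8]
ft_force: [-0.4, -2.1, -0.8]
ee_pos: [463.8, 70.3, 148.2]
ft_force: [-0.7, 0.2, 0.3]
t 20.0 p [463.8  70.3 148.2] x [0.185 0.983 0.002] y [ 0.983 -0.185 -0.002] z [-0.001  0.003 -1.   ] F [-0.7  0.2  0.3] w 21.2 g 0.0 q [0.12 0.29 2.02 0.   0.84 0.31]
tube [609.2  21.5] ang 78.8 size 116 48
tube [753.2 174.3] ang -64.9 size 76 73
tube [603.8  23.5] ang 78.8 size 113 44
tube [507.3  44.4] ang 78.6 size 113 44
tube [477.1 151.9] ang 79.3 size 112 44
tube [749.1 162.6] ang -82.4 size 58 21
tube [726.5 182.9] ang 60.1 size 26 13
tube [701.1 192.1] ang -29.4 size 31 23
```

```bash
python3 -m inch '[[[40,-2,0,0,0,0,100],[82.7,-2.1,0,0,0,0,100],[82.7,-2.1,0,0,0,0,100],[82.7,-2.1,0,0,0,0,100],[82.7,-2.1,0,0,0,0,100],[82.7,-2.1,0,0,0,0,100],[82.7,-2.1,0,0,0,0,100],[82.7,-2.1,0,0,0,0,100]]]'; python3 -c "
from h import *
to(477.1,152,5.5,79.3)"
```

```text
t: 20.9
ee_pos: [476.3, 151.4, 146.0]
orientation: [-2.415, -2.003, 0.002]
ft_force: [0.2, 0.1, 0.2]
width: 87.1
grasp_force: 0.0
to [  0.6   1.2 140.4] turn [-0.004 -0.001  0.001] xdeg now 79.3
```

```bash
python3 -m inch '[[[0.6,1,45,-0.004,0,0,100],[0.6,1,85,-0.004,0,0,100],[0.6,1,110,-0.004,0,0,100],[0.6,1,125,-0.004,0,0,100],[0.6,1,134,-0.004,0,0,100],[0.6,1,140,-0.004,0,0,100],[0.6,1,140,-0.004,0,0,100],[0.6,1,140,-0.004,0,0,0],[0.6,1,140,-0.004,0,0,0],[0.6,1,140,-0.004,0,0,0],[0.6,1,140,-0.004,0,0,0],[0.6,1,140,-0.004,0,0,0],[0.6,1,140,-0.004,0,0,0],[0.6,1,140,-0.004,0,0,0]]]'; python3 -m inch '[[[0,0,0,0,0,0,0],[0,0,-10,0,0,0,0],[0,0,-30,0,0,0,0],[0,0,-60,0,0,0,0],[0,0,-85,0,0,0,0],[0,0,-85,0,0,0,0]]]'
python3 -c "
from h import *
st()
import pickle
d=pickle.load(open('top0.pkl','rb'));im=d['frame'];h=cv2.cvtColor(im,cv2.COLOR_RGB2HSV)
m=((h[...,0]>55)&(h[...,0]<90)&(h[...,1]>60)).astype(np.uint8)
c=max([c for c in cv2.findContours(m,cv2.RETR_EXTERNAL,cv2.CHAIN_APPROX_NONE)[0] if cv2.boundingRect(c)[1]>100 and cv2.boundingRect(c)[1]<300],key=cv2.contourArea)
P=np.array([at(d,*q,16)[:2] for q in c[:,0,:]],np.float32);print('tray',cv2.minAreaRect(P))
# pocket dark regions
x,y,w,hh=cv2.boundingRect(c);k=((h[...,2]<75)).astype(np.uint8);k[:,:x]=0;k[:,x+w:]=0;k[:y]=0;k[y+hh:]=0
for q in cv2.findContours(k,cv2.RETR_EXTERNAL,cv2.CHAIN_APPROX_NONE)[0]:
  if cv2.contourArea(q)>100: print('pocket',cv2.minAreaRect(np.array([at(d,*t,6)[:2] for t in q[:,0,:]],np.float32)))
"
```

```text
t: 22.3
ee_pos: [477.4, 152.8, 6.1]
orientation: [-2.417, -2.007, -0.003]
ft_force: [0.3, -0.1, 0.8]
width: 44.6
grasp_force: 30.0
t: 22.9
ee_pos: [478.2, 153.1, 93.7]
orientation: [2.417, 2.006, 0.008]
ft_force: [0.8, -0.2, -4.7]
width: 44.5
grasp_force: 30.0
t 22.9 p [478.2 153.1  93.7] x [0.184 0.983 0.004] y [ 0.983 -0.184  0.004] z [ 0.005  0.003 -1.   ] F [ 0.8 -0.2 -4.7] w 44.5 g 30.0 q [0.29 0.42 1.98 0.   0.73 0.47]
tray ((469.56378173828125, 322.744873046875), (147.0800018310547, 313.5469665527344), 85.5348129272461)
pocket ((358.795166015625, 336.77313232421875), (132.39483642578125, 55.24959945678711), 88.41790771484375)
pocket ((434.50506591796875, 330.59698486328125), (131.27426147460938, 52.76005935668945), 85.96607208251953)
pocket ((509.4729309082031, 324.43756103515625), (131.1870880126953, 53.17821502685547), 86.60205078125)
pocket ((584.0507202148438, 319.2305603027344), (131.0435333251953, 53.50474166870117), 86.5068130493164)
```

```bash
python3 -m inch '[[[15,-3,-20,0,0,-0.04,0],[30,-5,-40,0,0,-0.08,0],[46,-8,-56,-0.004,0.004,-0.11,0],[46,-8,-56,-0.004,0.004,-0.11,0],[46,-8,-56,-0.004,0.004,-0.11,0]]]'
cat >> h.py <<'E'
def tray():
    d=optics.get_image("wrist"); d["obs"]=status.get_obs(); im=d["frame"]; h=cv2.cvtColor(im,cv2.COLOR_RGB2HSV)
    m=((h[...,0]>55)&(h[...,0]<90)&(h[...,1]>60)).astype(np.uint8)
    x,y,w,hh=cv2.boundingRect(m); print("green box px",x,y,w,hh); m=cv2.morphologyEx(m,cv2.MORPH_OPEN,np.ones((3,3)))
    cs,hi=cv2.findContours(m,cv2.RETR_CCOMP,cv2.CHAIN_APPROX_NONE)
    for c,q in zip(cs,hi[0]):
        if cv2.contourArea(c)<800: continue
        inner=q[3]>=0; P=np.array([at(d,*t,16)[:2] for t in c[:,0,:]],np.float32)
        r=cv2.minAreaRect(P); print("hole" if inner else "outer",np.round(r[0],1),np.round(r[1]),round(r[2],1),"px",cv2.boundingRect(c))
E
python3 -c "
from h import *
st();tray()"
```

```text
t: 23.4
ee_pos: [476.3, 198.8, 145.8]
orientation: [-2.302, -2.136, -0.008]
ft_force: [0.4, -0.0, -4.9]
width: 44.9
grasp_force: 30.0
t 23.4 p [476.3 198.8 145.8] x [0.075 0.997 0.004] y [ 0.997 -0.075  0.003] z [ 0.003  0.004 -1.   ] F [ 0.4 -0.  -4.9] w 44.9 g 30.0 q [0.37 0.36 1.92 0.   0.86 0.44]
green box px 129 0 493 400
outer [466.1 313. ] [125. 315.] 85.7 px (130, 0, 347, 141)
```

```bash
python3 -c "
from h import *
to(432.1,328.8,60,85.7)"
```

```text
to [126.4 -53.8  85.8] turn [ 0.002 -0.004 -0.   ] xdeg now 85.7
```

```bash
python3 -m inch '[[[30,-13,0,0.002,-0.004,0,0],[60,-26,0,0.002,-0.004,0,0],[90,-40,20,0.002,-0.004,0,0],[115,-50,50,0.002,-0.004,0,0],[126.4,-53.8,75,0.002,-0.004,0,0],[126.4,-53.8,86,0.002,-0.004,0,0],[126.4,-53.8,86,0.002,-0.004,0,0]]]'; python3 -c "
from h import *
st();to(432.1,328.8,12.5,85.7)"
```

```text
t: 24.15
ee_pos: [432.0, 327.7, 58.9]
orientation: [2.303, 2.136, -0.005]
ft_force: [-0.7, -0.5, -5.1]
width: 45.0
grasp_force: 30.0
t 24.15 p [432.  327.7  58.9] x [ 0.075  0.997 -0.003] y [ 0.997 -0.075 -0.002] z [-0.002 -0.003 -1.   ] F [-0.7 -0.5 -5.1] w 45.0 g 30.0 q [ 0.63  0.53  1.9  -0.    0.71  0.7 ]
to [ 1.2  0.1 46.4] turn [-0.002  0.003 -0.   ] xdeg now 85.7
```

```bash
python3 -m inch '[[[1,0,12,0,0,0,0],[1,0,24,0,0,0,0],[1,0,34,0,0,0,0],[1,0,40,0,0,0,0],[1,0,43,0,0,0,0],[1,0,45.5,0,0,0,0],[1,0,45.5,0,0,0,0]]]' ; python3 -m inch '[[[0,0,0,0,0,0,68],[0,0,0,0,0,0,68],[0,0,0,0,0,0,68],[0,0,0,0,0,0,68],[0,0,0,0,0,0,68],[0,0,-15,0,0,0,68],[0,0,-50,0,0,0,50],[0,0,-90,0,0,0,0],[0,0,-130,0,0,0,0]]]'; python3 -c "
from h import *
st();tubes(51);to(497-16,-15-25,150,79.3)"
```

```text
t: 24.85
ee_pos: [433.9, 330.7, 15.8]
orientation: [2.302, 2.136, 0.004]
ft_force: [0.3, 0.5, -3.1]
width: 44.8
grasp_force: 30.0
t: 25.75
ee_pos: [433.3, 330.4, 148.1]
orientation: [2.302, 2.136, 0.004]
ft_force: [0.1, 0.4, 0.0]
width: 39.1
grasp_force: 0.0
t 25.75 p [433.3 330.4 148.1] x [0.075 0.997 0.001] y [ 0.997 -0.075  0.003] z [ 0.003  0.001 -1.   ] F [0.1 0.4 0. ] w 39.1 g 0.0 q [ 0.63  0.39  1.86 -0.    0.89  0.71]
tube [436.3 314.3] ang 88.4 size 84 45
tube [509.8  42.5] ang 78.7 size 114 45
tube [608.6  20.2] ang 78.9 size 114 47
tube [751.6 173.5] ang -64.9 size 76 73
to [-368.4   72.3    2.5] turn [ 0.01  -0.008  0.112] xdeg now 85.7
```

```bash
python3 -m inch '[[[-50,10,2,0.01,-0.008,0.112,0],[-100,22,2,0.01,-0.008,0.112,0],[-150,34,2,0.01,-0.008,0.112,0],[-200,46,2,0.01,-0.008,0.112,0],[-250,58,2,0.01,-0.008,0.112,0],[-300,70,2,0.01,-0.008,0.112,0],[-350,82,2,0.01,-0.008,0.112,0],[-370,82,2,0.01,-0.008,0.112,0],[-370,82,2,0.01,-0.008,0.112,0]]]'; python3 -c "
from h import *
tubes(51);tubes(45,'wrist');to(491.4,-45,6,79.3)"
```

```text
t: 26.7
ee_pos: [487.9, -47.6, 144.6]
orientation: [2.423, 1.999, -0.015]
ft_force: [0.0, 0.1, -0.4]
width: 0.7
grasp_force: 0.0
tube [436.8 330.6] ang 88.4 size 117 45
tube [ 524.9 -364.8] ang 24.2 size 116 45
tube [ 543.5 -278. ] ang -43.3 size 119 71
tube [751.6 173.5] ang -64.9 size 76 73
tube [ 574.8 -291.5] ang -83.9 size 37 14
tube [605.6  22.7] ang 78.7 size 113 44
tube [507.8  45. ] ang 78.8 size 113 44
to [  1.5   4.7 138.2] turn [-0.006  0.007 -0.002] xdeg now 79.2
```

```bash
python3 -m inch '[[[0,4,45,-0.006,0.007,0,0],[0,4,85,-0.006,0.007,0,0],[0,4,115,-0.006,0.007,0,0],[0,4,130,-0.006,0.007,0,0],[0,4,138,-0.006,0.007,0,0],[0,4,138,-0.006,0.007,0,0]]]' | grep -E 'ee_|ft_'; python3 -c "
from h import *
st();to(491.4,-45,6,79.3)"
```

```text
ee_pos: [490.0, -44.8, 5.2]
ft_force: [0.8, -0.3, -0.4]
t 27.4 p [490.  -44.8   5.2] x [ 0.184  0.983 -0.   ] y [ 0.983 -0.184 -0.003] z [-0.002  0.    -1.   ] F [ 0.8 -0.3 -0.4] w 0.5 g 0.0 q [-0.12  0.58  2.02  0.    0.54  0.07]
to [ 0.1  1.4 -0.8] turn [-0.003  0.     0.001] xdeg now 79.4
```

```bash
python3 -m inch '[[[8,1,-1,0,0,0,0],[16,1,-1,0,0,0,0],[24,1,-1,0,0,0,0],[32,1,-1,0,0,0,0],[40,1,-1,0,0,0,0],[48,1,-1,0,0,0,0],[56,1,-1,0,0,0,0],[64,1,-1,0,0,0,0],[72,1,-1,0,0,0,0]]]' | grep -E 'ee_|ft_'; python3 -m inch '[[[8,0,0,0,0,0,0],[16,0,0,0,0,0,0],[24,0,0,0,0,0,0],[32,0,0,0,0,0,0],[38,0,0,0,0,0,0],[44,0,0,0,0,0,0],[48,0,0,0,0,0,0],[51,0,0,0,0,0,0],[53,0,0,0,0,0,0],[53,0,0,0,0,0,0],[42,0,-30,0,0,0,0],[42,0,-70,0,0,0,100],[42,0,-110,0,0,0,100],[42,0,-140,0,0,0,100]]]' | grep -E 'ee_|ft_'
python3 -c "
from h import *
tubes(45,'wrist');to(525.8,142,146,79.3)"
```

```text
ee_pos: [505.0, 25.1, 6.7]
ft_force: [-0.2, -4.5, 3.7]
ee_pos: [512.5, 66.4, 148.5]
ft_force: [1.5, 0.5, -0.1]
tube [610.5  19.8] ang 78.7 size 115 45
tube [530.5 148.5] ang 79.3 size 115 45
tube [753.4 165.5] ang -10.6 size 125 56
to [76.  -3.5  6.6] turn [ 0.005 -0.003 -0.   ] xdeg now 79.3
```

```bash
python3 -m inch '[[[40,-2,3,0.004,-0.002,0,100],[79,-2,3,0.004,-0.002,0,100],[79,-2,3,0.004,-0.002,0,100],[79,-2,3,0.004,-0.002,0,100],[79,-2,3,0.004,-0.002,0,100],[79,-2,3,0.004,-0.002,0,100],[79,-2,3,0.004,-0.002,0,100],[79,-2,3,0.004,-0.002,0,100]]]'; python3 -c "
from h import *
tubes(45);tubes(45,'wrist');to(525.8,145,6,79.3)"
```

```text
t: 30.55
ee_pos: [525.4, 143.2, 143.6]
orientation: [-2.418, -2.001, 0.008]
ft_force: [0.8, 0.3, 0.7]
width: 86.8
grasp_force: 0.0
tube [609.5  20.3] ang 78.9 size 115 47
tube [753.2 174.3] ang -64.9 size 76 73
tube [588.3  15.3] ang -75.8 size 46 11
tube [621.7  59.8] ang 78.7 size 32 28
tube [527.4 147.6] ang 79.3 size 113 44
tube [757.2 177.8] ang -45.5 size 125 82
tube [430.  303.5] ang 86.1 size 58 46
to [  1.9   0.7 137.7] turn [-0.005  0.002 -0.001] xdeg now 79.2
```

```bash
python3 -m inch '[[[4,1.5,45,-0.005,0.002,0,100],[4,1.5,85,-0.005,0.002,0,100],[4,1.5,110,-0.005,0.002,0,100],[4,1.5,125,-0.005,0.002,0,100],[4,1.5,133,-0.005,0.002,0,100],[4,1.5,138,-0.005,0.002,0,100],[4,1.5,138,-0.005,0.002,0,100],[4,1.5,138,-0.005,0.002,0,0],[4,1.5,138,-0.005,0.002,0,0],[4,1.5,138,-0.005,0.002,0,0],[4,1.5,138,-0.005,0.002,0,0],[4,1.5,138,-0.005,0.002,0,0],[4,1.5,138,-0.005,0.002,0,0],[4,1.5,138,-0.005,0.002,0,0]]]'; python3 -m inch '[[[0,0,0,0,0,0,0],[0,0,-10,0,0,0,0],[0,0,-30,0,0,0,0],[0,0,-55,0,0,0,0],[0,0,-55,0,0,0,0]]]'; python3 -c "
from h import *
st();to(506.9,323.8,65,85.7)"
```

```text
t: 32.05
ee_pos: [527.3, 147.3, 5.8]
orientation: [2.419, 2.004, 0.001]
ft_force: [1.6, 0.0, 0.2]
width: 44.8
grasp_force: 30.0
t: 32.55
ee_pos: [528.4, 147.7, 63.3]
orientation: [2.418, 2.003, 0.005]
ft_force: [0.7, 0.3, -3.5]
width: 45.0
grasp_force: 30.0
t 32.55 p [528.4 147.7  63.3] x [0.186 0.983 0.002] y [ 0.983 -0.186  0.003] z [ 0.004  0.001 -1.   ] F [ 0.7  0.3 -3.5] w 45.0 g 30.0 q [0.25 0.53 1.89 0.   0.72 0.44]
to [169.  -53.9  -1.6] turn [ 0.003 -0.001 -0.112] xdeg now 79.3
```

```bash
python3 -m inch '[[[30,-10,-10,0.003,-0.001,-0.03,0],[65,-20,-10,0.003,-0.001,-0.06,0],[100,-32,-8,0.003,-0.001,-0.112,0],[135,-43,-5,0.003,-0.001,-0.112,0],[160,-50,-3,0.003,-0.001,-0.112,0],[170,-53,-2,0.003,-0.001,-0.112,0],[170,-53,-2,0.003,-0.001,-0.112,0],[170,-53,-2,0.003,-0.001,-0.112,0]]]'; python3 -c "
from h import *
st();to(508,324.5,12.5,85.7)"
```

```text
t: 33.35
ee_pos: [505.7, 323.0, 61.9]
orientation: [-2.302, -2.135, 0.008]
ft_force: [0.4, 0.1, -3.6]
width: 44.7
grasp_force: 30.0
t 33.35 p [505.7 323.   61.9] x [ 0.075  0.997 -0.002] y [ 0.997 -0.075 -0.005] z [-0.005 -0.002 -1.   ] F [ 0.4  0.1 -3.6] w 44.7 g 30.0 q [0.55 0.59 1.77 0.   0.79 0.62]
to [ 1.8  2.4 49.4] turn [-0.005  0.002  0.   ] xdeg now 85.7
```

```bash
python3 -m inch '[[[1.5,2,12,-0.005,0.002,0,0],[1.5,2,24,-0.005,0.002,0,0],[1.5,2,36,-0.005,0.002,0,0],[1.5,2,42,-0.005,0.002,0,0],[1.5,2,46,-0.005,0.002,0,0],[1.5,2,49,-0.005,0.002,0,0],[1.5,2,49.5,-0.005,0.002,0,0]]]' ; python3 -m inch '[[[0,0,0,0,0,0,68],[0,0,0,0,0,0,68],[0,0,0,0,0,0,68],[0,0,0,0,0,0,68],[0,0,0,0,0,0,68],[0,0,-15,0,0,0,68],[0,0,-50,0,0,0,50],[0,0,-90,0,0,0,0],[0,0,-130,0,0,0,0]]]'; python3 -c "
from h import *
st();to(591,-68,146,79.3)"
```

```text
t: 34.05
ee_pos: [508.4, 325.5, 12.9]
orientation: [2.303, 2.136, 0.003]
ft_force: [-1.4, -0.7, -4.1]
width: 45.1
grasp_force: 30.0
t: 34.95
ee_pos: [507.9, 325.2, 145.4]
orientation: [2.303, 2.136, 0.003]
ft_force: [0.1, -0.3, -0.5]
width: 39.4
grasp_force: 0.0
t 34.95 p [507.9 325.2 145.4] x [0.075 0.997 0.001] y [ 0.997 -0.075  0.002] z [ 0.002  0.001 -1.   ] F [ 0.1 -0.3 -0.5] w 39.4 g 0.0 q [ 0.55  0.47  1.73 -0.    0.94  0.63]
to [-385.9  112.3   -0.8] turn [ 0.002 -0.001  0.112] xdeg now 85.7
```

```bash
python3 -m inch '[[[-48,14,0,0,0,0.112,0],[-96,28,0,0,0,0.112,0],[-144,42,0,0,0,0.112,0],[-192,56,0,0,0,0.112,0],[-240,70,0,0,0,0.112,0],[-288,84,0,0,0,0.112,0],[-336,98,0,0,0,0.112,0],[-370,108,0,0,0,0.112,0],[-385,111,0,0,0,0.112,0],[-385,111,0,0,0,0.112,0],[-385,111,0,0,0,0.112,0]]]'; python3 -c "
from h import *
tubes(51);tubes(45,'wrist');to(589.3,-67,6,79.3)"
```

```text
t: 36.05
ee_pos: [589.6, -66.0, 143.2]
orientation: [2.419, 2.004, 0.004]
ft_force: [0.4, -0.2, 0.3]
width: 0.2
grasp_force: 0.0
tube [436.7 329.4] ang 88.4 size 114 45
tube [ 442.4 -269.3] ang 22.1 size 136 67
tube [511.1 325.6] ang 86.0 size 116 46
tube [751.6 173.5] ang -64.9 size 76 73
tube [606.6  21.7] ang 78.8 size 114 44
to [ -2.1  -0.2 137.1] turn [ 0.001 -0.002  0.001] xdeg now 79.4
```

```bash
python3 -m inch '[[[-2,0.8,45,0,0,0,0],[-2,0.8,85,0,0,0,0],[-2,0.8,115,0,0,0,0],[-2,0.8,130,0,0,0,0],[-2,0.8,137,0,0,0,0],[-2,0.8,137,0,0,0,0]]]' | grep -E 'ee_|ft_'; python3 -m inch '[[[8,0,0,0,0,0,0],[16,0,0,0,0,0,0],[24,0,0,0,0,0,0],[32,0,0,0,0,0,0],[40,0,0,0,0,0,0],[48,0,0,0,0,0,0],[56,0,0,0,0,0,0],[64,0,0,0,0,0,0],[72,0,0,0,0,0,0]]]' | grep -E 'ee_|ft_'; python3 -m inch '[[[8,0,0,0,0,0,0],[16,0,0,0,0,0,0],[24,0,0,0,0,0,0],[32,0,0,0,0,0,0],[38,0,0,0,0,0,0],[44,0,0,0,0,0,0],[48,0,0,0,0,0,0],[51,0,0,0,0,0,0],[53,0,0,0,0,0,0],[53,0,0,0,0,0,0],[42,0,-30,0,0,0,0],[42,0,-70,0,0,0,100],[80,0,-110,0,0,0,100],[122,0,-140,0,0,0,100],[122,0,-140,0,0,0,100],[122,0,-140,0,0,0,100],[122,0,-140,0,0,0,100],[122,0,-140,0,0,0,100],[122,0,-140,0,0,0,100],[122,0,-140,0,0,0,100]]]' | grep -E 'ee_|ft_'
python3 -c "
from h import *
st();tubes(45,'wrist');to(625,123,6,79.3)"
```

```text
ee_pos: [590.7, -68.1, 5.8]
ft_force: [0.6, 0.3, -1.3]
ee_pos: [604.2, 2.5, 6.0]
ft_force: [-0.7, -5.0, 3.4]
ee_pos: [626.0, 120.8, 145.2]
ft_force: [0.6, -0.3, -0.3]
t 39.65 p [626.  120.8 145.2] x [0.187 0.982 0.001] y [ 0.982 -0.187  0.   ] z [ 0.     0.001 -1.   ] F [ 0.6 -0.3 -0.3] w 69.1 g 0.0 q [0.17 0.52 1.65 0.   0.98 0.36]
tube [624.9 125.1] ang 79.2 size 113 44
tube [753.7 172.7] ang -55.3 size 98 82
tube [503.6 293.7] ang 86.1 size 46 45
tube [428.1 302.9] ang 86.0 size 56 45
to [  1.7  -1.6 139.5] turn [ 0.001 -0.001 -0.001] xdeg now 79.2
```

```bash
python3 -m inch '[[[3.7,-1.6,30,0,0,0,100],[3.7,-1.6,65,0,0,0,100],[3.7,-1.6,95,0,0,0,100],[3.7,-1.6,118,0,0,0,100],[3.7,-1.6,132,0,0,0,100],[3.7,-1.6,139,0,0,0,100],[3.7,-1.6,139,0,0,0,100],[3.7,-1.6,139,0,0,0,0],[3.7,-1.6,139,0,0,0,0],[3.7,-1.6,139,0,0,0,0],[3.7,-1.6,139,0,0,0,0],[3.7,-1.6,139,0,0,0,0],[3.7,-1.6,139,0,0,0,0],[3.7,-1.6,139,0,0,0,0]]]'; python3 -m inch '[[[0,0,0,0,0,0,0],[0,0,-10,0,0,0,0],[0,0,-30,0,0,0,0],[0,0,-55,0,0,0,0],[0,0,-55,0,0,0,0]]]'; python3 -c "
from h import *
st();to(582.8,319,65,85.7)"
```

```text
t: 41.1
ee_pos: [625.7, 125.8, 7.4]
orientation: [2.419, 2.004, 0.003]
ft_force: [-2.1, 0.3, 3.0]
width: 44.8
grasp_force: 30.0
t: 41.6
ee_pos: [627.9, 126.0, 65.2]
orientation: [2.417, 2.002, 0.011]
ft_force: [0.6, 0.4, -3.7]
width: 44.8
grasp_force: 30.0
t 41.6 p [627.9 126.   65.2] x [0.186 0.983 0.003] y [ 0.983 -0.186  0.007] z [ 0.007  0.002 -1.   ] F [ 0.6  0.4 -3.7] w 44.8 g 30.0 q [0.18 0.63 1.68 0.   0.83 0.37]
to [181.2 -80.2   0.2] turn [ 0.007 -0.003 -0.112] xdeg now 79.3
```

```bash
python3 -m inch '[[[30,-14,-10,0.007,-0.003,-0.03,0],[65,-28,-10,0.007,-0.003,-0.06,0],[100,-44,-8,0.007,-0.003,-0.112,0],[135,-60,-5,0.007,-0.003,-0.112,0],[165,-73,-3,0.007,-0.003,-0.112,0],[181,-80,-1,0.007,-0.003,-0.112,0],[181,-80,-1,0.007,-0.003,-0.112,0],[181,-80,-1,0.007,-0.003,-0.112,0]]]'; python3 -c "
from h import *
st();to(582.8,319,13.4,85.7)"
```

```text
t: 42.4
ee_pos: [580.3, 317.7, 62.4]
orientation: [-2.3, -2.136, 0.01]
ft_force: [1.1, -0.2, -3.5]
width: 44.5
grasp_force: 30.0
t 42.4 p [580.3 317.7  62.4] x [ 0.074  0.997 -0.003] y [ 0.997 -0.074 -0.006] z [-0.006 -0.002 -1.   ] F [ 1.1 -0.2 -3.5] w 44.5 g 30.0 q [0.48 0.66 1.62 0.   0.87 0.56]
to [ 1.6  2.7 49. ] turn [-0.006  0.003  0.001] xdeg now 85.7
```

```bash
python3 -m inch '[[[1.5,2,12,-0.006,0.003,0,0],[1.5,2,24,-0.006,0.003,0,0],[1.5,2,36,-0.006,0.003,0,0],[1.5,2,42,-0.006,0.003,0,0],[1.5,2,46,-0.006,0.003,0,0],[1.5,2,48.5,-0.006,0.003,0,0],[1.5,2,48.5,-0.006,0.003,0,0]]]' ; python3 -m inch '[[[0,0,0,0,0,0,68],[0,0,0,0,0,0,68],[0,0,0,0,0,0,68],[0,0,0,0,0,0,68],[0,0,0,0,0,0,68],[0,0,-15,0,0,0,68],[0,0,-50,0,0,0,68],[0,0,-100,0,0,0,68],[0,0,-140,0,0,0,68]]]'; python3 -c "
from h import *
st();tubes(51);to(480,130,240,85.7)"
```

```text
t: 43.1
ee_pos: [582.7, 319.6, 14.5]
orientation: [-2.303, -2.136, -0.002]
ft_force: [-0.3, -0.1, -3.6]
width: 44.9
grasp_force: 30.0
t: 44.0
ee_pos: [582.9, 319.7, 158.1]
orientation: [-2.303, -2.137, -0.005]
ft_force: [0.3, 0.7, -0.3]
width: 59.5
grasp_force: 0.0
t 44.0 p [582.9 319.7 158.1] x [0.075 0.997 0.002] y [ 0.997 -0.075  0.002] z [ 0.002  0.002 -1.   ] F [ 0.3  0.7 -0.3] w 59.5 g 0.0 q [0.48 0.54 1.58 0.   1.02 0.56]
tube [507.9 296.7] ang 88.1 size 57 45
tube [583.3 300.6] ang 88.5 size 79 45
tube [751.6 173.5] ang -64.9 size 76 73
to [-198.3  -90.9  -77.1] turn [ 0.011 -0.008 -0.   ] xdeg now 85.7
```

Back off to see all three tubes and the tray with the wrist camera; idle a moment and check that nothing has been knocked.

```bash
python3 -m inch '[[[-45,-20,-20,0,0,0,68],[-90,-45,-40,0,0,0,68],[-135,-68,-60,0,0,0,68],[-180,-88,-77,0,0,0,68],[-198,-90,-77,0,0,0,68],[-198,-90,-77,0,0,0,68],[-198,-90,-77,0,0,0,68],[-198,-90,-77,0,0,0,68]]]'; python3 -c "
from h import *
st();tubes(51);tubes(51,'wrist');tray()
from workcell import optics
import pickle
d=grab('top','t9.png');h=cv2.cvtColor(d['frame'],cv2.COLOR_RGB2HSV)
d0=pickle.load(open('top0.pkl','rb'))
# stop angles in top view
C=np.array([496.5,-311.7])
def ang(m,z,n,rmin,rmax):
  vs,us=np.nonzero(m);P=np.array([at(d,u,v,z)[:2] for u,v in zip(us,vs)]);k=P-C;r=np.hypot(*k.T);k=k[(r>rmin)&(r<rmax)]
  print(n,len(k),np.degrees(np.arctan2(*k.mean(0)[::-1])).round(1) if len(k) else '')
w=np.zeros((400,640),bool);w[150:230,380:465]=1
H,S,V=h[...,0],h[...,1],h[...,2]
ang(w&((H<4)|(H>175))&(S>150),30,'red',70,90);ang(w&(H>24)&(H<34)&(S>150),30,'yel',70,90);ang(w&(H>6)&(H<16)&(S>150)&(V>100),56,'ptr',42,67);ang(w&(S<25)&(V>215),36,'hand',42,72)
diff=cv2.absdiff(d['frame'],d0['frame']).max(2)>40
for n,(x0,y0,x1,y1) in dict(tin=(245,100,290,140),blk=(298,100,340,130),car=(350,95,400,130),pur1=(260,240,308,270),pur2=(340,225,372,275)).items(): print(n,diff[y0:y1,x0:x1].sum())
"
```

```text
t: 44.85
ee_pos: [478.4, 129.2, 231.7]
orientation: [-2.303, -2.137, -0.004]
ft_force: [0.4, 0.4, -0.3]
width: 59.8
grasp_force: 0.0
t 44.85 p [478.4 129.2 231.7] x [0.075 0.997 0.002] y [ 0.997 -0.075  0.002] z [ 0.002  0.002 -1.   ] F [ 0.4  0.4 -0.3] w 59.8 g 0.0 q [0.24 0.21 1.89 0.   1.04 0.31]
tube [747.7 172.4] ang -1.0 size 77 70
tube [ 504.9 -183.2] ang -4.3 size 73 27
tube [749.9 180.6] ang -41.9 size 118 78
tube [579.6 288. ] ang 85.8 size 51 44
tube [506.2 294. ] ang 85.7 size 50 44
tube [431.7 299. ] ang 85.9 size 51 44
green box px 132 0 489 397
outer [464.6 291. ] [ 83. 315.] 85.8 px (167, 0, 271, 78)
red 10 -16.6
yel 5 16.8
ptr 14 -17.2
hand 4 -13.1
tin 0
blk 0
car 0
pur1 1241
pur2 451
```

```bash
python3 -m inch '[[[-50,0,0,0,0,0,68],[-100,0,0,0,0,0,68],[-150,0,0,0,0,0,68],[-190,0,0,0,0,0,68],[-190,0,0,0,0,0,68],[-190,0,0,0,0,0,68],[-190,0,0,0,0,0,68]]]'|grep ee_; python3 -c "
from h import *
import pickle
tubes(51);d0=pickle.load(open('top0.pkl','rb'));d=optics.get_image('top')
def pur(d):
  h=cv2.cvtColor(d['frame'],cv2.COLOR_RGB2HSV);m=((h[...,0]>130)&(h[...,0]<160)&(h[...,1]>80)&(h[...,2]>90)).astype(np.uint8)
  return [(np.round(cv2.minAreaRect(c)[0],1),cv2.contourArea(c)) for c in cv2.findContours(m,0,1)[0] if cv2.contourArea(c)>100]
print(pur(d0));print(pur(d))
h=cv2.cvtColor(d['frame'],cv2.COLOR_RGB2HSV);m=((h[...,0]>55)&(h[...,0]<90)&(h[...,1]>60)).astype(np.uint8)
for z in (6,51):
  d['z']=z
for r,n in ((-112.5,'p0'),(-37.5,'p1'),(37.5,'p2'),(112.5,'p3')): print(n,469.5+r*.997,326-r*.075)
"
```

```text
ee_pos: [463.8, -59.8, 230.9]
tube [436.7 329.4] ang 88.4 size 114 45
tube [511.1 325.5] ang 86.0 size 116 46
tube [ 508.7 -361.2] ang -8.6 size 128 71
tube [585.3 318.5] ang 85.8 size 116 46
tube [751.6 173.5] ang -64.9 size 76 73
[(array([425.6, 277.7]), 687.0), (array([282.8, 254.5]), 572.5), (array([355.6, 251.2]), 576.5), (array([201.3, 114.7]), 528.5)]
[(array([425.6, 277.7]), 685.5), (array([282.8, 254.6]), 571.5), (array([357.9, 239.4]), 122.5), (array([201.3, 114.7]), 532.0)]
p0 357.3375 334.4375
p1 432.1125 328.8125
p2 506.8875 323.1875
p3 581.6625 317.5625
```

```bash
python3 -m inch '[[[-50,0,0,0,0,0,68],[-100,0,0,0,0,0,68],[-150,0,0,0,0,0,68],[-200,0,0,0,0,0,68],[-250,20,0,0,0,0,68],[-300,40,0,0,0,0,68],[-320,50,0,0,0,0,68],[-320,50,0,0,0,0,68],[-320,50,0,0,0,0,68],[-320,50,0,0,0,0,68]]]'|grep ee_; python3 -c "
from h import *
d=grab('wrist','w9.png');h=cv2.cvtColor(d['frame'],cv2.COLOR_RGB2HSV);H,S,V=[h[...,i] for i in range(3)]
C=np.array([496.5,-311.7])
U,W=np.meshgrid(range(640),range(400))
def ang(m,z,n,r0,r1,tol=1.):
  o,_=ray(d,0,0);P=np.array([at(d,u,v,z)[:2] for u,v in zip(U[m],W[m])]) if m.any() else np.zeros((0,2))
  k=P-C;r=np.hypot(*k.T);a=np.degrees(np.arctan2(k[:,1],k[:,0]));s=(r>r0)&(r<r1)&(abs(a+16.6)<60);k=k[s]
  if len(k)>3:
    e=cv2.fitLine(k.astype(np.float32),2,0,.01,.01).ravel();print(n,len(k),'mean',np.degrees(np.arctan2(*k.mean(0)[::-1])).round(2),'line',np.degrees(np.arctan(e[1]/e[0])).round(2),'r',np.hypot(*k.T).min().round(),np.hypot(*k.T).max().round())
  else: print(n,len(k))
ang(((H<4)|(H>175))&(S>150)&(V>100),30,'red',60,92);ang((H>24)&(H<34)&(S>150)&(V>120),30,'yel',60,92)
ang((H>8)&(H<18)&(S>180)&(V>130),56,'ptr',36,68);ang((S<30)&(V>225),36,'hand',42,68)
"
```

```text
ee_pos: [489.5, -381.8, 230.4]
red 88 mean -16.5 line -17.79 r 69.0 89.0
yel 121 mean 17.71 line 16.72 r 68.0 89.0
ptr 79 mean -16.12 line -16.72 r 38.0 65.0
hand 58 mean -13.19 line -19.01 r 42.0 66.0
```

```bash
python3 -c "
from h import *
tubes(51);print(ctrl.close_job())"
```

```text
tube [436.7 329.3] ang 88.4 size 114 45
tube [511.2 325.5] ang 85.9 size 116 46
tube [585.2 318. ] ang 85.7 size 115 46
tube [747.7 172.4] ang -1.0 size 77 70
the job is handed in; nothing more can be done
None
```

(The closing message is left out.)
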